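# Stroke the sample slide and lock it with its tapered key

### The job

Check the bench slide for sticky spots: take the carriage by its black grip block and run it slowly to the right-hand end stop, then just as slowly through its full travel to the left-hand end stop, and leave it there. Then lock it: pick up the tapered key (not the straight bar that looks like it), push it thin end first into the gap between the parked carriage and the fixed jaw, press it firmly home until it is tight, and let go. Leave everything else on the bench alone.

Things in the scene. Friction and masses are not known exactly. Their poses are not given: they have to be found in the camera images.
- slide: Fixed linear slide. Origin mid-rail at bench height; y along the rail to its left end, x away from the robot. Base plate 12 mm thick, x -105..55, y -180..180 mm. Rail 30 wide, top at z 37. End stops 62 high, inner faces at y = -165 and +165, x -42..48. Fixed jaw: dark steel block on the robot's side of the rail at the left end, y 85..170, x from -100 to the gap, top at z 58 mm.
- carriage: Aluminium block with a dark tapered plate on the robot's side; 100 mm along the rail, x -52..40, 65 high. Origin: its middle, rail line, bench height; axes as slide. Slides along slide y from -115 (right stop) to +115 mm (left stop), starts between, stays where left. Drag 2 to 3 N; a sticky spot somewhere 30 to 70 mm left of mid-travel needs about 6 N: push on through.
- carriage_grip (a point): Middle of the black grip block on top of the carriage, straight above the carriage's origin, 93 mm above the bench. The block is 24 mm thick along the rail, 50 mm across it, and stands from 65 to 115 mm above the bench.
- gap_mouth (a point): Mouth of the key gap: centre line, on the base plate (z 12 mm), at slide x -58, y +85 mm; axes as slide. With the carriage at the left stop the gap lies between its tapered plate and the jaw, open above, running 80 mm to slide +y, 24.2 mm wide at the mouth narrowing evenly from both sides to 12.2. The key is tight with its thin end about 68 mm inside.
- key: Steel tapered key, loose, 140 long, 30 high, about 0.35 kg, lying flat on the bench left or right of the slide, nearer the robot. Origin: middle of its underside; x to the thin end, z up. Parallel tail 26 mm thick (along y) from x -70 to -10; from -10 to +70 both sides taper evenly to 14 mm. Thin end starts towards the robot's left (+y) within 35 degrees.
- key_grip (a point): Point to grip the key: on the parallel tail, 50 mm behind its origin (x = -50 mm), 20 mm above its underside; axes as the key's. Its tail end face (x = -70 mm) is flat, for pressing or tapping it home: 10 to 15 N along the gap makes it tight, and it stays put when let go.
- key_tip (a point): Middle of the key's thin end face, 70 mm ahead of its origin, 15 mm above its underside.
- bar: Bystander: a straight steel bar 140 x 26 x 30 mm, same size as the key but without taper, lying on the other side of the slide from the key. Leave it alone.
- beaker: Bystander: glass beaker, 84 mm across, 110 mm high, beyond the slide.
- reagent: Bystander: amber bottle, 64 mm across, 150 mm high, beyond the slide.
- sample_jar: Bystander: small glass jar, 48 mm across, 55 mm high, right of the slide.
- tip_rack: Bystander: blue pipette tip rack, 85 x 120 x 72 mm, left of the slide.
- screwdriver: Bystander: screwdriver lying on the bench between the robot and the slide.
- hammer: Bystander: hammer lying on the bench, far left of the slide.

How it is judged:
On the way, in this order (a step that is already met when the one before it is completed fails the run):
1. the carriage is at the right-hand end stop (within 4 mm), the start of the full stroke (y of carriage in the frame of slide below -0.111 m), for 0.1 s.
2. the carriage has been run to the left-hand end stop (within 4 mm) (y of carriage in the frame of slide above 0.111 m), for 0.1 s.
3. the key is pressed tight: thin end 62 to 80 mm inside the mouth, pressing on the carriage with more than 4 N (contact force between key and carriage above 4 N and y of key_tip in the frame of gap_mouth between 0.062 and 0.08 m), for 0.1 s.
At the end, for the whole second after the job is handed in: Carriage at the left stop (within 5 mm). Key flat on the base plate (6 mm, 0.08 rad), in line with the rail (0.08 rad), thin end 62 to 80 mm inside the mouth and within 6 mm of the gap's centre line. Both at rest (y of carriage in the frame of slide above 0.11 m and y of key_tip in the frame of gap_mouth between 0.062 and 0.08 m and x of key_tip in the frame of gap_mouth between -0.006 and 0.006 m and angle between the x axis of key and the y axis of slide, either way round below 0.08 rad and z of key in the frame of gap_mouth below 0.006 m and angle between key's own z axis and vertical below 0.08 rad and linear speed of each of key, carriage below 0.01 m/s); the robot touches nothing.
It fails at once if the carriage is run faster than 0.30 m/s (linear speed of carriage above 0.3 m/s).
It fails at once if a bystander is moved more than 20 mm (distance of any of bar, beaker, reagent, sample_jar, tip_rack, screwdriver, hammer from where it was at the start of the episode above 0.02 m).
It also fails if it takes over 72 s, if anything falls off the work surface, if the arm or the gripper's body presses on something with over 40 N, if the wrist force passes 120 N, or if a joint passes its speed limit or range.

### The arm

A 6-joint arm with a two-finger parallel gripper is mounted at the origin on the work surface. World frame = base frame: x ahead of the robot, y to its left, z up, the work surface at z = 0. Lengths are in m, angles in rad, forces in N, time in s.
With the tool pointing down it reaches from about 0.25 to 0.775 m from the base axis. Payload 8.9 kg.
Tool frame: the origin (TCP) lies on the centre line of the jaws, within the pads' length; the fingertips stand 17 mm ahead of it and the grasp point (between the pads) lies 2 mm behind it; z points along the fingers, y is the line along which they close (so a half turn about z gives the same grasp; the last joint's range is limited). The gripper opens to 85 mm and grips with 20 to 120 N. Pads are 22 mm wide; open, the fingers measure 114 mm over their backs; the gripper's body (76 mm by 85 mm) begins 54 mm behind the grasp point. The pads swing forward as they close: fully open they stand 13 mm farther back than shut.
Start: joints at [0.994, 0.291, -0.153, 1.127, 0, 1.431], TCP at [0.223, 0.475, 0.248] pointing down, gripper open.
Joint ranges: [-2.52, 2.52], [-0.91, 1.74], [-1.3, 1.37], [-1.96, 2.02], [-1.52, 1.47], [-3.14, 3.14]. Speed limits (rad/s): [2.22, 2.22, 2.79, 3.14, 3.14, 3.14].

### API

Orientations are given as a rotation vector (axis times angle).
In Python, from plant import arm gives the robot as it stands.
- The arm moves only by the shell command python3 inch.py FILE [FORCE], which reads ROWS from the file FILE. ROWS is 1 to 10 rows, parted by a bar, with the numbers parted by spaces; each row has 7 numbers: dx, dy, dz in a scale on which 1.0 is 0.75 m, then a rotation vector rx, ry, rz in normalised numbers (1 is 90 degrees), then the opening from 0.0 (shut) to 1.0 (fully open); each row shifts and turns the commanded pose from where the row before left it, along the tool's axes as they then stand; what a row does not reach is not made up. A row lasts 1/10 s, in which the tool goes at most 0.05 m and 0.15 rad, less where a joint would pass 70% of its speed; a pose out of reach is approached as far as the arm can. The fingers move at their own pace and stop on an object; FORCE is the grip in N (left out, the last holds). Time passes only in rows, so rows that do not move let the fingers close. It prints the time, the measured TCP pose, the force, the opening and the grip force at its end. Shift and turn numbers lie between -1 and 1, and a call with a number outside is refused. Input that does not fit is refused with a message, and nothing moves.
- arm.sense(): the state, without advancing time (a new reading comes with each control period).
- arm.get_image(name): name is "scene" or "top"; returns a dict with "img" (384x512x3 uint8, red, green, blue), "z_map" (384x512 float32, m along the optical axis (not along the pixel's ray), 0 where there is no reading), "fx", "fy", "cx", "cy" (pixels), "cam_to_world" (4x4, takes a point from camera to world coordinates). Camera axes: x right, y up, looking along -z (the intrinsics and any distortion apply to the point x, -y, -z); pixel columns grow to the right and rows downward; lengths in m; the calibration is good to about 2 mm. A picture is of the moment at which its call begins.
- arm.close_job(): hands the job in; it is judged then, once.
The state is a dict: "time_s": time; "qpos": joint angles; "joint_vel": joint speeds; "joint_torque": joint torques, N m; "eef_pos": TCP position; "tcp_rot": TCP orientation; "ft_force": force on the tool from outside, world axes, zero at the start; "ft_torque": the same for the moment, N m; "grip_width": opening from 0.0 (shut) to 1.0 (fully open); "grip_force": force on a finger pad.
Only numpy, scipy, OpenCV 4.12 (cv2) and the standard library are available. Lean on these libraries where they do the work, as an engineer would, in place of code of your own. Each camera call takes 0.05 s, during which the arm holds its last target. There are 200 camera calls.

## Working session

There is one attempt and no reset: what is moved stays moved. The work goes in short steps, Python scripts to look and compute and a shell command to move; the robot and the scene stay as the last step left them, time stands still between calls to the robot, and variables do not carry over. Pictures are saved under pics/ and viewed, at most 10 in all, crops included, and the job is handed in when it is done.

```bash
ls; mkdir -p pics; python3 - <<'E'
from plant import arm
import cv2,numpy as np
for n in("scene","top"):
    d=arm.get_image(n);cv2.imwrite(f"pics/{n}0.png",d["img"][:,:,::-1]);np.savez(f"{n}0.npz",**d)
    print(n,d["fx"],d["fy"],d["cx"],d["cy"],np.round(d["cam_to_world"],3).tolist(),[k for k in d])
s=arm.sense();print(s)
E
```

```text
inch.py
pics
plant.py
scene 468.9666035603317 468.9666035603317 249.18071558250332 199.7095313031084 [[-0.779, -0.523, 0.346, 1.032], [0.627, -0.653, 0.425, 0.64], [0.004, 0.548, 0.837, 1.2], [0.0, 0.0, 0.0, 1.0]] ['img', 'z_map', 'fx', 'fy', 'cx', 'cy', 'cam_to_world']
top 438.47504272832487 438.47504272832487 255.01004887973448 186.41001087059792 [[0.021, 0.997, -0.073, 0.509], [-1.0, 0.019, -0.023, 0.048], [-0.021, 0.074, 0.997, 1.31], [0.0, 0.0, 0.0, 1.0]] ['img', 'z_map', 'fx', 'fy', 'cx', 'cy', 'cam_to_world']
{'time_s': 0.1, 'qpos': array([ 9.93670432e-01,  2.91189475e-01, -1.54028678e-01,  1.12671043e+00,
       -3.92177272e-06,  1.43154246e+00]), 'joint_vel': array([ 0.00091792, -0.00027411,  0.00261229, -0.0009331 , -0.00076984,
       -0.00105606]), 'joint_torque': array([ 3.08554527e-04, -5.37978637e+01,  3.31918573e+01,  9.35286196e-03,
       -2.55595551e-04,  2.16972091e-05]), 'eef_pos': array([0.22238155, 0.47517191, 0.24781591]), 'tcp_rot': array([-6.82240628e-01, -3.06621566e+00,  1.66761515e-03]), 'ft_force': array([ 0.09108378,  0.57252869, -0.60772915]), 'ft_torque': array([ 0.03597813,  0.03068244, -0.03935756]), 'grip_force': 0.0, 'grip_width': 0.9979090845955463}
```

View pics/top0.png

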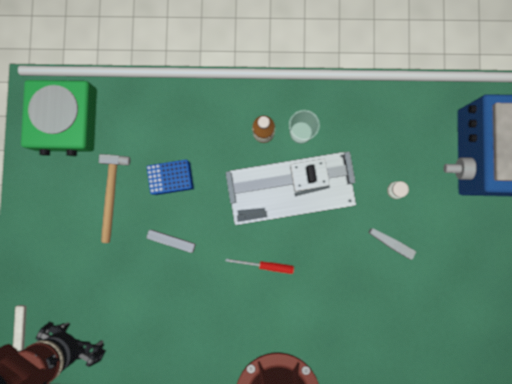

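View pics/scene0.png

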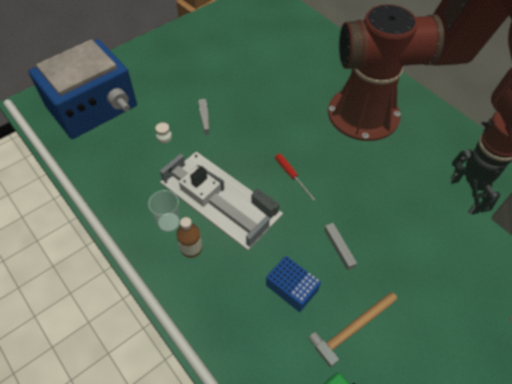

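The top view shows the slide around (290,188), with its left end towards the left of the image and tilted slightly. The carriage's black grip is at (311,174) and the jaw at (252,214). The tapered key is at (392,243), thin end at about (371,232). The straight bar is at (170,241) and the screwdriver at (270,266).

```bash
cat > h.py <<'E'
import numpy as np,cv2
def load(n):
    d=dict(np.load(n)); return d
def world(d):
    v,u=np.mgrid[0:384,0:512]; z=d["z_map"]
    P=np.stack([(u-d["cx"])/d["fx"]*z,-(v-d["cy"])/d["fy"]*z,-z,np.ones_like(z)],-1)
    return (P@d["cam_to_world"].T)[...,:3]
def ray(d,u,v,h):
    M=d["cam_to_world"]; r=M[:3,:3]@np.array([(u-d["cx"])/d["fx"],-(v-d["cy"])/d["fy"],-1]); o=M[:3,3]
    return o+r*(h-o[2])/r[2]
def box(d,W,m,h):
    "min area rect of largest blob of mask, its pixels cast on plane z=h"
    n,l,s,_=cv2.connectedComponentsWithStats(m.astype(np.uint8)); k=1+np.argmax(s[1:,4])
    vv,uu=np.nonzero(l==k); p=np.array([ray(d,u,v,h)[:2] for u,v in zip(uu,vv)])
    r=cv2.minAreaRect((p*1000).astype(np.float32)); return r,p,s[k]
E
python3 - <<'E'
from h import *
for n in("top0.npz","scene0.npz"):
    d=load(n);W=world(d);x,y,z=W[...,0],W[...,1],W[...,2]
    bench=(abs(z)<.02)&(x>.2)&(x<.6)&(abs(y)<.3)
    print(n,"bench z med",np.median(z[bench]))
    roi=(x>.35)&(x<.72)&(abs(y)<.28)
    img=d["img"].astype(int)
    m=roi&(z>.006)&(z<.016)&(img.min(-1)>120)
    p=W[m]; print("base",m.sum(),cv2.minAreaRect((p[:,:2]*1000).astype(np.float32)),p[:,2].mean())
    print("base box",cv2.boxPoints(cv2.minAreaRect((p[:,:2]*1000).astype(np.float32))).round(1).tolist())
    m=roi&(z>.09)&(z<.125)&(img.max(-1)<70)&(abs(y+.07)<.12)&(x<.62); print("grip",box(d,W,m,.115)[0],box(d,W,m,.115)[2],W[m].mean(0),np.percentile(z[m],[5,50,95]))
    m=(x>.3)&(x<.55)&(y<-.15)&(y>-.45)&(z>.015)&(z<.045)&(img.max(-1)-img.min(-1)<40)
    r,p,s=box(d,W,m,.03);print("key",r,s,cv2.boxPoints(r).round(1).tolist())
    c=p.mean(0);U=np.linalg.svd(p-c)[2] if 0 else np.linalg.eigh(np.cov(p.T))[1].T[::-1]
    a=U[0]*np.sign(U[0][1]);t=(p-c)@a;w=(p-c)@[-a[1],a[0]]
    print(" ax",a,np.degrees(np.arctan2(a[0],a[1])),"c",c,"t",t.min(),t.max())
    for lo in np.arange(-.07,.07,.02):
        q=w[(t>lo)&(t<lo+.02)]; print("  ",round(lo,2),np.round([q.min(),q.max(),q.max()-q.min()],4))
E
```

```text
top0.npz bench z med 3.3158335390748306e-05
base 3733 ((541.7318115234375, -37.153594970703125), (288.3109436035156, 443.478271484375), 11.526432037353516) 0.011550583564818839
base box [[356.20001220703125, 151.3000030517578], [444.79998779296875, -283.20001220703125], [727.2999877929688, -225.60000610351562], [638.7000122070312, 208.89999389648438]]
grip ((616.5980224609375, -80.23102569580078), (2.739011287689209, 16.349803924560547), 1.0881032943725586) [309 180   7   2  12] [ 0.61690112 -0.07920474  0.11391665] [0.11082656 0.11435535 0.11631291]
key ((448.1318359375, -321.8848876953125), (141.1962127685547, 27.20322036743164), 60.62580490112305) [370 229  46  30 411] [[401.6000061035156, -376.70001220703125], [425.3999938964844, -390.1000061035156], [494.6000061035156, -267.0], [470.8999938964844, -253.6999969482422]]
 ax [0.49410903 0.86939995] 29.611015814085007 c [ 0.44528298 -0.32744975] t -0.06437191815512877 0.07684851393703342
   -0.07 [-0.0136  0.0132  0.0268]
   -0.05 [-0.0131  0.0136  0.0268]
   -0.03 [-0.0134  0.0134  0.0268]
   -0.01 [-0.013   0.0133  0.0262]
   0.01
[... 601 characters left out ...]
.09699265 0.10796826 0.11586832]
key ((452.07080078125, -315.41412353515625), (154.60211181640625, 25.582260131835938), 60.367923736572266) [199  99  10  34 223] [[402.70001220703125, -376.29998779296875], [425.0, -388.8999938964844], [501.3999938964844, -254.5], [479.20001220703125, -241.89999389648438]]
 ax [0.49636297 0.86811508] 29.759666454330915 c [ 0.44921815 -0.32117811] t -0.07085809092367783 0.08372014892144922
   -0.07 [-0.0121  0.0128  0.0248]
   -0.05 [-0.0125  0.0118  0.0243]
   -0.03 [-0.0125  0.0131  0.0255]
   -0.01 [-0.0114  0.0106  0.022 ]
   0.01 [-0.0119  0.0119  0.0238]
   0.03 [-0.0105  0.0099  0.0203]
   0.05 [-0.009   0.0074  0.0164]
   0.07 [-0.0053  0.0055  0.0107]
```

```bash
python3 - <<'E'
from h import *
for n in("top0.npz","scene0.npz"):
    d=load(n);W=world(d);x,y,z=W[...,0],W[...,1],W[...,2]
    roi=(x>.4)&(x<.75)&(abs(y)<.24); img=d["img"].astype(int)
    m=roi&(z>.006)&(z<.018)&(img.min(-1)>110)
    m=cv2.morphologyEx(m.astype(np.uint8),cv2.MORPH_OPEN,np.ones((2,2)))
    k,l,s,_=cv2.connectedComponentsWithStats(m); l=[l==i for i in range(1,k) if s[i,4]>100]; m=np.any(l,0)
    vv,uu=np.nonzero(m);p=np.array([ray(d,u,v,.012)[:2] for u,v in zip(uu,vv)])*1000
    r=cv2.minAreaRect(p.astype(np.float32)); print(n,"base",r,cv2.boxPoints(r).round(1).tolist())
    mid=np.array([-.183,.983])
    m=roi&(z>.107)&(z<.122)&(x<.68)&(y<0)
    vv,uu=np.nonzero(m);print("grip depth",m.sum(),uu.min(),uu.max(),vv.min(),vv.max())
    p=np.array([ray(d,u,v,.115)[:2] for u,v in zip(uu,vv)])*1000
    print(cv2.minAreaRect(p.astype(np.float32)))
    # carriage top
    m=roi&(z>.060)&(z<.069)&(img.min(-1)>90);m=cv2.morphologyEx(m.astype(np.uint8),cv2.MORPH_OPEN,np.ones((3,3)))
    r,p,s=box(d,W,m,.065);print("carr top",r,s)
    # jaw
    m=roi&(z>.05)&(z<.061)&(img.max(-1)<110)&(y>0)
    r,p,s=box(d,W,m,.058);print("jaw",r,s)
    u,v=(s[0]-20,s[1]-20)
d=load("top0.npz");c=d["img"][140:235,215:365,::-1];c2=load("scene0.npz")["img"][140:250,150:290,::-1]
A=cv2.resize(c,(750,475),interpolation=2);cv2.imwrite("pics/c1.png",A)
E
```

```text
top0.npz base ((599.8265380859375, -31.99993896484375), (159.63644409179688, 358.8585205078125), 10.49627685546875) [[488.70001220703125, 129.89999389648438], [554.0, -223.0], [711.0, -193.89999389648438], [645.5999755859375, 159.0]]
grip depth 157 307 317 164 182
((637.1785888671875, -79.87389373779297), (49.56154251098633, 23.6818904876709), 10.93189525604248)
carr top ((633.1840209960938, -80.98948669433594), (88.0782470703125, 98.9620590209961), 10.73548412322998) [294 159  36  34 491]
jaw ((523.9327392578125, 84.49934387207031), (22.510608673095703, 75.40660858154297), 9.914102554321289) [239 209  27  11 164]
scene0.npz base ((604.1173706054688, -21.727645874023438), (161.8031005859375, 359.0779113769531), 10.503549575805664) [[491.79998779296875, 140.10000610351562], [557.2999877929688, -213.0], [716.4000244140625, -183.5], [650.9000244140625, 169.60000610351562]]
grip depth 120 190 206 166 179
((639.6936645507812, -75.7218017578125), (50.189144134521484, 25.082439422607422), 8.849392890930176)
carr top ((632.9005126953125, -49.494728088378906), (77.14090728759766, 44.60670852661133), 8.58795166015625) [195 177  23  22 252]
jaw ((525.964599609375, 88.22785186767578), (37.53280258178711, 90.86613464355469), 10.379323959350586) [252 188  28  24 270]
```

View pics/c1.png

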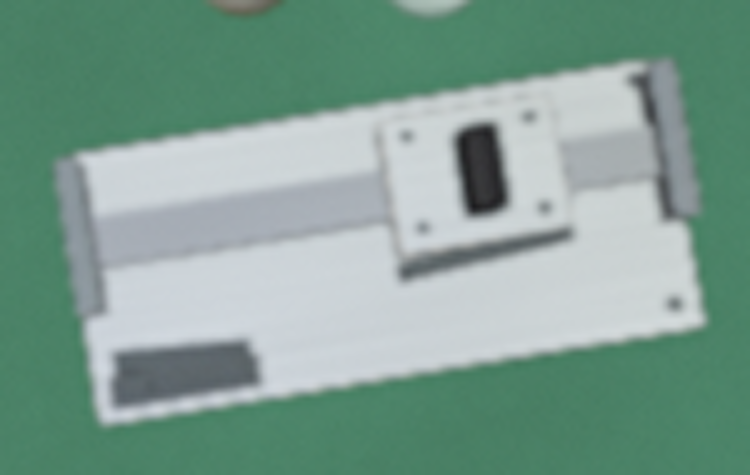

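The crop shows the grip block at crop (483,168), the dark jaw at (185,375) and the tapered plate facing the robot. Both views put the slide at 10.5° yaw. I'll turn the tool first, then work out the translation.

The rows are not in the units I measure in: shifts go in shares of 0.75 m and turns go in shares of 90 degrees. I convert before sending: -0.124 rad / 1.5708 = -0.0789.

```bash
cat > to.py <<'E'
import sys,numpy as np
from plant import arm
from scipy.spatial.transform import Rotation as R
# usage: to.py x y z yaw_deg(of tool y)
s=arm.sense();M=R.from_rotvec(s["tcp_rot"]).as_matrix();t=np.array([float(a) for a in sys.argv[1:4]])
print("t",s["time_s"],"pos",s["eef_pos"].round(4),"tool",np.round(M.T@(t-s["eef_pos"]),4))
yaw=np.arctan2(M[1,1],M[0,1]);print("yaw",np.degrees(yaw).round(2),"tilt z",M[:,2].round(4),"F",s["ft_force"].round(1),"w",round(s["grip_width"],3),"q",s["qpos"].round(2))
if len(sys.argv)>4: print("turn rz tool",-((np.radians(float(sys.argv[4]))-yaw+np.pi)%(2*np.pi)-np.pi))
E
echo '0 0 0 0 0 -0.0789 1 | 0 0 0 0 0 -0.0789 1 | 0 0 0 0 0 -0.0789 1 | 0 0 0 0 0 -0.0789 1 | 0 0 0 0 0 -0.0789 1 | 0 0 0 0 0 0 1' > next.json && python3 inch.py next.json 60; python3 to.py .638 -.078 .2 100.5
```

```text
time_s: 0.7
eef_pos: [0.2224, 0.4753, 0.248]
tcp_rot: [0.289, -3.128, 0.001]
ft_force: [0.1, 0.1, 0.2]
grip_width: 0.999
grip_force: 0.0
t 0.7 pos [0.2224 0.4753 0.248 ] tool [-0.3073 -0.62    0.0482]
yaw 100.54 tilt z [-4.e-04 -6.e-04 -1.e+00] F [0.1 0.1 0.2] w 0.999 q [ 0.99  0.29 -0.15  1.13  0.    0.81]
turn rz tool 0.000749262493769276
```

To row units: -0.041 m / 0.75 = -0.0547, -0.02 m / 0.75 = -0.0267.

```bash
echo '-0.0267 -0.0547 0 0 0 0 1 | -0.0267 -0.0547 0 0 0 0 1 | -0.0267 -0.0547 0 0 0 0 1 | -0.0267 -0.0547 0 0 0 0 1 | -0.0267 -0.0547 0 0 0 0 1 | -0.0267 -0.0547 0 0 0 0 1 | -0.0267 -0.0547 0 0 0 0 1 | -0.0267 -0.0547 0 0 0 0 1 | -0.0267 -0.0547 0 0 0 0 1 | -0.0267 -0.0547 0 0 0 0 1' > next.json && python3 inch.py next.json >/dev/null; echo '-0.0267 -0.0547 0 0 0 0 1 | -0.0267 -0.0547 0 0 0 0 1 | -0.0267 -0.0547 0 0 0 0 1 | -0.0267 -0.0547 0 0 0 0 1 | -0.0267 -0.0547 0 0 0 0 1 | 0 0 0 0 0 0 1' > next.json && python3 inch.py next.json;python3 to.py .638 -.078 .2 100.5
```

```text
time_s: 2.3
eef_pos: [0.6312, -0.0796, 0.2468]
tcp_rot: [0.273, -3.13, 0.002]
ft_force: [-0.3, 0.7, -0.8]
grip_width: 0.995
grip_force: 0.0
t 2.3 pos [ 0.6312 -0.0796  0.2468] tool [-0.007   0.0005  0.0468]
yaw 99.97 tilt z [ 0.     -0.0011 -1.    ] F [-0.3  0.7 -0.8] w 0.995 q [-0.24  0.51  0.17  1.24 -0.   -0.41]
turn rz tool -0.009305795317546384
```

To row units: 0.04 m / 0.75 = 0.0533, 0.03 m / 0.75 = 0.04, -0.009 rad / 1.5708 = -0.0057.

```bash
echo '-0.0093 0 0.04 0 0 -0.0057 1 | 0 0 0.0533 0 0 0 1 | 0 0 0.0533 0 0 0 1 | 0 0 0.04 0 0 0 1 | 0 0 0.0147 0 0 0 1 | 0 0 0 0 0 0 1' > next.json && python3 inch.py next.json;python3 to.py .638 -.078 .095 100.5; python3 - <<'E'
from plant import arm
import cv2,numpy as np
a=[]
for n in("scene","top"):
    d=arm.get_image(n);np.savez(f"{n}1.npz",**d)
    a.append(cv2.resize(d["img"][(100 if n=="scene" else 100):250,(120 if n=="scene" else 220):(320 if n=="scene" else 420),::-1],(400,300)))
cv2.imwrite("pics/p1.png",np.hstack(a))
E
```

```text
time_s: 2.9
eef_pos: [0.6348, -0.0732, 0.0961]
tcp_rot: [0.297, -3.125, -0.002]
ft_force: [0.3, -0.2, 1.6]
grip_width: 1.001
grip_force: 0.0
t 2.9 pos [ 0.6348 -0.0732  0.0961] tool [-0.0022 -0.0053  0.001 ]
yaw 100.86 tilt z [-2.9e-03  7.0e-04 -1.0e+00] F [ 0.3 -0.2  1.6] w 1.001 q [-0.23  0.62 -0.05  0.91  0.   -0.42]
turn rz tool 0.006268985615016653
```

View pics/p1.png

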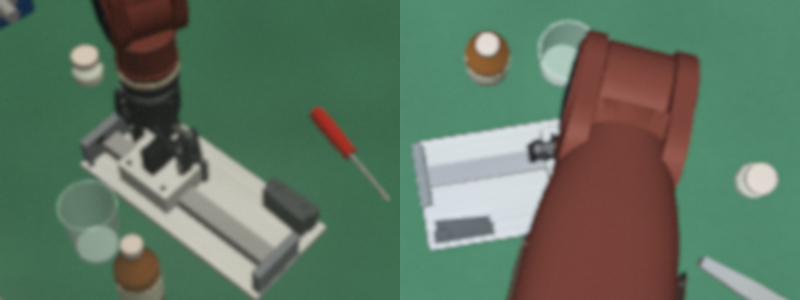

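The gripper straddles the black block: in the left pane it sits between the fingers at about (165,155). I'll close with a moderate grip, then run right.

To row units: -0.003 m / 0.75 = -0.004, -0.002 m / 0.75 = -0.0027, 0.006 rad / 1.5708 = 0.0038.

```bash
echo '-0.0027 -0.004 0 0 0 0.0038 0 | 0 0 0 0 0 0 0 | 0 0 0 0 0 0 0 | 0 0 0 0 0 0 0 | 0 0 0 0 0 0 0 | 0 0 0 0 0 0 0' > next.json && python3 inch.py next.json 50;python3 to.py .638 -.078 .095 100.5
```

```text
time_s: 3.6
eef_pos: [0.6387, -0.0766, 0.0979]
tcp_rot: [-0.29, 3.127, -0.001]
ft_force: [-1.3, -1.5, 5.4]
grip_width: 0.273
grip_force: 49.8
t 3.6 pos [ 0.6387 -0.0766  0.0979] tool [ 0.001  -0.0013  0.0029]
yaw 100.59 tilt z [ 8.e-04 -6.e-04 -1.e+00] F [-1.3 -1.5  5.4] w 0.273 q [-0.23  0.62 -0.04  0.91 -0.   -0.42]
turn rz tool 0.001608801706658447
```

To row units: -0.006 m / 0.75 = -0.008, -0.004 m / 0.75 = -0.0053.

```bash
echo '0 -0.008 0 0 0 0 0 | 0 -0.008 0 0 0 0 0 | 0 -0.008 0 0 0 0 0 | 0 -0.008 0 0 0 0 0 | 0 -0.008 0 0 0 0 0 | 0 -0.008 0 0 0 0 0 | 0 -0.008 0 0 0 0 0 | 0 -0.008 0 0 0 0 0 | 0 -0.0053 0 0 0 0 0 | 0 0 0 0 0 0 0' > next.json && python3 inch.py next.json;python3 to.py .638 -.078 .095 100.5
```

```text
time_s: 4.6
eef_pos: [0.6483, -0.128, 0.0979]
tcp_rot: [-0.29, 3.128, -0.001]
ft_force: [-1.7, -2.0, 5.9]
grip_width: 0.274
grip_force: 50.1
t 4.6 pos [ 0.6483 -0.128   0.0979] tool [0.0009 0.051  0.0029]
yaw 100.58 tilt z [ 7.e-04 -5.e-04 -1.e+00] F [-1.7 -2.   5.9] w 0.274 q [-0.31  0.65  0.02  0.94 -0.   -0.49]
turn rz tool 0.0014193241541979873
```

To row units: -0.003 m / 0.75 = -0.004.

```bash
for i in 1; do echo '0 -0.004 0 0 0 0 0 | 0 -0.004 0 0 0 0 0 | 0 -0.004 0 0 0 0 0 | 0 0 0 0 0 0 0 | 0 0 0 0 0 0 0' > next.json && python3 inch.py next.json; done;python3 to.py .638 -.078 .095 100.5
```

```text
time_s: 5.1
eef_pos: [0.6498, -0.1362, 0.098]
tcp_rot: [-0.29, 3.128, -0.0]
ft_force: [-1.8, -0.3, 7.1]
grip_width: 0.275
grip_force: 50.2
t 5.1 pos [ 0.6498 -0.1362  0.098 ] tool [0.0009 0.0594 0.0029]
yaw 100.6 tilt z [ 5.e-04 -1.e-04 -1.e+00] F [-1.8 -0.3  7.1] w 0.275 q [-0.32  0.66  0.03  0.95  0.   -0.5 ]
turn rz tool 0.0018239402520388026
```

To row units: -0.003 m / 0.75 = -0.004.

```bash
echo '0 -0.004 0 0 0 0 0 | 0 -0.004 0 0 0 0 0 | 0 0 0 0 0 0 0 | 0 0 0 0 0 0 0' > next.json && python3 inch.py next.json;python3 to.py .638 -.078 .095 100.5
```

```text
time_s: 5.5
eef_pos: [0.6499, -0.1366, 0.0979]
tcp_rot: [0.296, -3.127, -0.014]
ft_force: [-5.6, 24.2, 14.4]
grip_width: 0.274
grip_force: 52.0
t 5.5 pos [ 0.6499 -0.1366  0.0979] tool [0.0007 0.0597 0.0034]
yaw 100.81 tilt z [-0.0013  0.0088 -1.    ] F [-5.6 24.2 14.4] w 0.274 q [-0.32  0.66  0.04  0.95  0.01 -0.51]
turn rz tool 0.0053637889630122615
```

At the right stop (24 N). Now I'll run left at 0.1 m/s.

To row units: 0.01 m / 0.75 = 0.0133, 0.006 m / 0.75 = 0.008.

```bash
for i in 1; do echo '0 0.008 0 0 0 0 0 | 0 0.0133 0 0 0 0 0 | 0 0.0133 0 0 0 0 0 | 0 0.0133 0 0 0 0 0 | 0 0.0133 0 0 0 0 0 | 0 0.0133 0 0 0 0 0 | 0 0.0133 0 0 0 0 0 | 0 0.0133 0 0 0 0 0 | 0 0.0133 0 0 0 0 0 | 0 0.0133 0 0 0 0 0' > next.json && python3 inch.py next.json; echo '0 0.0133 0 0 0 0 0 | 0 0.0133 0 0 0 0 0 | 0 0.0133 0 0 0 0 0 | 0 0.0133 0 0 0 0 0 | 0 0.0133 0 0 0 0 0 | 0 0.0133 0 0 0 0 0 | 0 0.0133 0 0 0 0 0 | 0 0.0133 0 0 0 0 0 | 0 0.0133 0 0 0 0 0 | 0 0.0133 0 0 0 0 0' > next.json && python3 inch.py next.json;done;python3 to.py .6081 .0896 .098 100.5
```

```text
time_s: 6.5
eef_pos: [0.6335, -0.0477, 0.0979]
tcp_rot: [-0.29, 3.127, -0.001]
ft_force: [-0.3, -3.5, 4.3]
grip_width: 0.273
grip_force: 51.0
time_s: 7.5
eef_pos: [0.6152, 0.0509, 0.0979]
tcp_rot: [-0.29, 3.127, -0.0]
ft_force: [0.5, -2.1, 5.5]
grip_width: 0.273
grip_force: 51.2
t 7.5 pos [0.6152 0.0509 0.0979] tool [-0.0001  0.0394 -0.0001]
yaw 100.6 tilt z [ 1.5e-03 -2.0e-04 -1.0e+00] F [ 0.5 -2.1  5.5] w 0.273 q [-0.04  0.58 -0.12  0.87 -0.   -0.22]
turn rz tool 0.0017234542788244767
```

To row units: 0.008 m / 0.75 = 0.0107, 0.006 m / 0.75 = 0.008.

```bash
echo '0 0.0107 0 0 0 0 0 | 0 0.0107 0 0 0 0 0 | 0 0.008 0 0 0 0 0 | 0 0.008 0 0 0 0 0 | 0 0.0067 0 0 0 0 0 | 0 0.0067 0 0 0 0 0 | 0 0.004 0 0 0 0 0 | 0 0.004 0 0 0 0 0 | 0 0 0 0 0 0 0 | 0 0 0 0 0 0 0' > next.json && python3 inch.py next.json;python3 to.py .6081 .0896 .098 100.5
```

```text
time_s: 8.5
eef_pos: [0.608, 0.0902, 0.0979]
tcp_rot: [-0.286, 3.127, -0.01]
ft_force: [3.0, -19.4, 4.1]
grip_width: 0.273
grip_force: 51.5
t 8.5 pos [0.608  0.0902 0.0979] tool [-0.     -0.0007 -0.0001]
yaw 100.46 tilt z [ 0.0024 -0.0063 -1.    ] F [  3.  -19.4   4.1] w 0.273 q [ 0.03  0.57 -0.13  0.87 -0.01 -0.15]
turn rz tool -0.0006351339349732754
```

To row units: -0.05 m / 0.75 = -0.0667, -0.04 m / 0.75 = -0.0533.

```bash
echo '0 -0.004 0 0 0 0 0 | 0 -0.0027 0 0 0 0 0 | 0 0 0 0 0 0 0.6 | 0 0 0 0 0 0 1 | 0 0 0 0 0 0 1 | 0 0 0 0 0 0 1 | 0 0 0 0 0 0 1 | 0 0 -0.04 0 0 0 1 | 0 0 -0.0533 0 0 0 1 | 0 0 -0.0667 0 0 0 1' > next.json && python3 inch.py next.json >/dev/null; echo '0 0 -0.0267 0 0 0.0904 1 | 0 0 0 0 0 0.0904 1 | 0 0 0 0 0 0.0904 1 | 0 0 0 0 0 0.0904 1 | 0 0 0 0 0 0.0904 1 | 0 0 0 0 0 0.0904 1 | 0 0 0 0 0 0.0904 1 | 0 0 0 0 0 0.0904 1 | 0 0 0 0 0 0.0904 1 | 0 0 0 0 0 0.0904 1' > next.json && python3 inch.py next.json; echo '0 0 0 0 0 0.0904 1 | 0 0 0 0 0 0.0904 1 | 0 0 0 0 0 0.0904 1 | 0 0 0 0 0 0.0904 1 | 0 0 0 0 0 0.0904 1 | 0 0 0 0 0 0.0904 1 | 0 0 0 0 0 0 1' > next.json && python3 inch.py next.json; python3 to.py .4248 -.3615 .2 -29.6
```

```text
time_s: 10.5
eef_pos: [0.6074, 0.0889, 0.2372]
tcp_rot: [-1.826, -2.556, 0.0]
ft_force: [0.0, -0.2, 0.2]
grip_width: 0.999
grip_force: 0.0
time_s: 11.2
eef_pos: [0.6075, 0.0889, 0.2372]
tcp_rot: [-2.716, -1.578, 0.0]
ft_force: [0.5, 0.2, -0.6]
grip_width: 0.996
grip_force: 0.0
t 11.2 pos [0.6075 0.0889 0.2372] tool [-0.4818  0.0644  0.0373]
yaw -29.68 tilt z [-2.e-04  0.e+00 -1.e+00] F [ 0.5  0.2 -0.6] w 0.996 q [0.03 0.47 0.08 1.19 0.   2.12]
turn rz tool -0.0014602150662987867
```

To row units: -0.04 m / 0.75 = -0.0533, 0.006 m / 0.75 = 0.008.

```bash
echo '-0.0533 0.0067 0 0 0 0 1 | -0.0533 0.0067 0 0 0 0 1 | -0.0533 0.0067 0 0 0 0 1 | -0.0533 0.0067 0 0 0 0 1 | -0.0533 0.0067 0 0 0 0 1 | -0.0533 0.008 0 0 0 0 1 | -0.0533 0.008 0 0 0 0 1 | -0.0533 0.008 0 0 0 0 1 | -0.0533 0.008 0 0 0 0 1 | -0.0533 0.0067 0 0 0 0 1' > next.json && python3 inch.py next.json>/dev/null; echo '-0.0533 0.0067 0 0 0 0 1 | -0.0533 0.0067 0 0 0 0 1 | 0 0 0.04 0 0 0 1 | 0 0 0.04 0 0 0 1 | 0 0 0 0 0 0 1 | 0 0 0 0 0 0 1' > next.json && python3 inch.py next.json; python3 to.py .4248 -.3615 .024 -29.6;python3 - <<'E'
from plant import arm
from h import *
a=[]
for n in("scene","top"):
    d=arm.get_image(n);np.savez(f"{n}2.npz",**d)
    W=world(d);x,y,z=W[...,0],W[...,1],W[...,2];img=d["img"].astype(int)
    m=(x>.45)&(x<.75)&(y<.2)&(y>0)&(z>.107)&(z<.122)
    vv,uu=np.nonzero(m);p=np.array([ray(d,u,v,.115)[:2] for u,v in zip(uu,vv)])*1000
    print(n,"grip",cv2.minAreaRect(p.astype(np.float32)))
    m=(x>.45)&(x<.60)&(y<.2)&(y>0.03)&(z>.05)&(z<.061)&(img.max(-1)<110)
    r,p,s=box(d,W,m,.058);print("jaw",r,s,cv2.boxPoints(r).round(1).tolist())
    o=(130,160) if n=="scene" else (210,120)
    a.append(cv2.resize(d["img"][o[1]:o[1]+120,o[0]:o[0]+(140 if n=="scene" else 220)][:,:140,::-1],None,fx=2.8,fy=2.8,interpolation=2))
cv2.imwrite("pics/p2.png",np.hstack(a))
E
```

```text
time_s: 12.8
eef_pos: [0.4263, -0.36, 0.1777]
tcp_rot: [-2.712, -1.584, 0.0]
ft_force: [-0.6, -0.6, 0.2]
grip_width: 1.004
grip_force: 0.0
t 12.8 pos [ 0.4263 -0.36    0.1777] tool [-0.0021 -0.0004  0.1537]
yaw -29.42 tilt z [-5.e-04  6.e-04 -1.e+00] F [-0.6 -0.6  0.2] w 1.004 q [-0.83  0.4  -0.18  0.99  0.    1.25]
turn rz tool 0.0031988711360182442
scene grip ((668.0389404296875, 86.04529571533203), (34.087745666503906, 170.59690856933594), 83.78414916992188)
jaw ((524.3033447265625, 86.58705139160156), (37.25014114379883, 89.76873016357422), 6.839424133300781) [252 188  28  24 267] [[500.5, 128.89999389648438], [511.20001220703125, 39.79999923706055], [548.0999755859375, 44.20000076293945], [537.5, 133.39999389648438]]
top grip ((666.9173583984375, 75.521728515625), (33.53287124633789, 172.99917602539062), 78.78736877441406)
jaw ((522.6776733398438, 83.85670471191406), (23.210010528564453, 75.1185073852539), 6.602912425994873) [239 209  27  11 164] [[506.79998779296875, 119.80000305175781], [515.5, 45.20000076293945], [538.5, 47.900001525878906], [529.9000244140625, 122.5]]
```

View pics/p2.png

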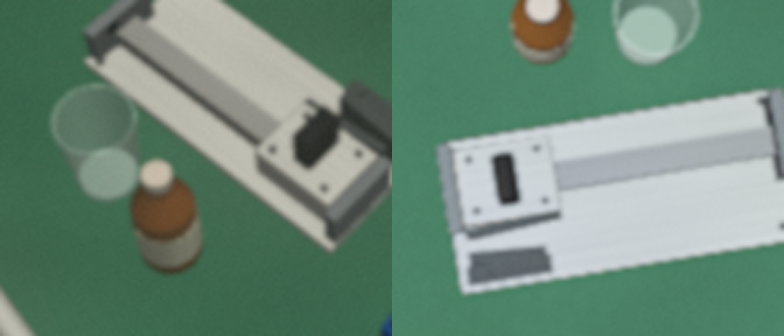

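The right pane shows the carriage parked against the left stop, with the gap open between its plate and the jaw at (510,265). Next is the key.

To row units: 0.04 m / 0.75 = 0.0533, 0.02 m / 0.75 = 0.0267, 0.003 rad / 1.5708 = 0.0019.

```bash
echo '-0.0027 0 0.0533 0 0 0.0019 1 | 0 0 0.0533 0 0 0 1 | 0 0 0.0533 0 0 0 1 | 0 0 0.0267 0 0 0 1 | 0 0 0.0187 0 0 0 1 | 0 0 0 0 0 0 1 | 0 0 0 0 0 0 0 | 0 0 0 0 0 0 0 | 0 0 0 0 0 0 0 | 0 0 0 0 0 0 0' > next.json && python3 inch.py next.json 60; echo '0 0 0 0 0 0 0 | 0 0 0 0 0 0 0' > next.json && python3 inch.py next.json 100; python3 to.py .4248 -.3615 .024 -29.6
```

```text
time_s: 13.9
eef_pos: [0.4258, -0.3624, 0.0242]
tcp_rot: [2.716, 1.577, 0.0]
ft_force: [1.0, 0.6, 0.4]
grip_width: 0.33
grip_force: 0.0
time_s: 14.1
eef_pos: [0.4258, -0.3624, 0.0244]
tcp_rot: [2.716, 1.577, 0.0]
ft_force: [-1.1, 1.6, 9.1]
grip_width: 0.281
grip_force: 99.1
t 14.1 pos [ 0.4258 -0.3624  0.0244] tool [ 0.0003 -0.0013  0.0004]
yaw -29.72 tilt z [ 9.0e-04 -1.1e-03 -1.0e+00] F [-1.1  1.6  9.1] w 0.281 q [-0.84  0.57 -0.36  0.63 -0.    1.25]
turn rz tool -0.002159118199194676
```

To row units: -0.04 m / 0.75 = -0.0533, -0.03 m / 0.75 = -0.04, -0.142 rad / 1.5708 = -0.0904.

```bash
echo '0 0 -0.04 0 0 0 0 | 0 0 -0.0533 0 0 0 0 | 0 0 -0.0533 0 0 0 0 | 0 0 -0.0267 0 0 -0.0891 0 | 0 0 0 0 0 -0.0891 0 | 0 0 0 0 0 -0.0891 0 | 0 0 0 0 0 -0.0891 0 | 0 0 0 0 0 -0.0904 0 | 0 0 0 0 0 0 0' > next.json && python3 inch.py next.json 110; python3 to.py .5836 -.0976 .15 10.5
```

```text
time_s: 15.0
eef_pos: [0.425, -0.3617, 0.1531]
tcp_rot: [-2.006, -2.417, 0.0]
ft_force: [-0.1, 0.0, -4.6]
grip_width: 0.279
grip_force: 109.4
t 15.0 pos [ 0.425  -0.3617  0.1531] tool [0.2304 0.2045 0.0031]
yaw 10.61 tilt z [-6.e-04  5.e-04 -1.e+00] F [-0.1  0.  -4.6] w 0.279 q [-0.84  0.42 -0.22  0.93 -0.    0.55]
turn rz tool 0.00185879386160126
```

To row units: 0.023 m / 0.75 = 0.0307, 0.021 m / 0.75 = 0.028, 0.002 rad / 1.5708 = 0.0013.

```bash
echo '0.0307 0.0267 0 0 0 0.0013 0 | 0.0307 0.0267 0 0 0 0 0 | 0.0307 0.0267 0 0 0 0 0 | 0.0307 0.0267 0 0 0 0 0 | 0.0307 0.0267 0 0 0 0 0 | 0.0307 0.028 0 0 0 0 0 | 0.0307 0.028 0 0 0 0 0 | 0.0307 0.028 0 0 0 0 0 | 0.0307 0.028 0 0 0 0 0 | 0.0307 0.0267 0 0 0 0 0' > next.json && python3 inch.py next.json >/dev/null; echo '0 0 0.04 0 0 0 0 | 0 0 0.04 0 0 0 0 | 0 0 0.0267 0 0 0 0 | 0 0 0 0 0 0 0 | 0 0 0 0 0 0 0' > next.json && python3 inch.py next.json; python3 to.py .5836 -.0976 .037 10.5;python3 - <<'E'
from plant import arm
from h import *
a=[]
for n in("scene","top"):
    d=arm.get_image(n);np.savez(f"{n}3.npz",**d)
    o=(180,130) if n=="scene" else (210,140)
    a.append(cv2.resize(d["img"][o[1]:o[1]+110,o[0]:o[0]+110][:,:,::-1],None,fx=3.6,fy=3.6,interpolation=2))
cv2.imwrite("pics/p3.png",np.hstack(a))
E
```

```text
time_s: 16.5
eef_pos: [0.5845, -0.099, 0.0735]
tcp_rot: [-2.014, -2.41, 0.0]
ft_force: [-0.5, 0.5, -3.7]
grip_width: 0.28
grip_force: 109.2
t 16.5 pos [ 0.5845 -0.099   0.0735] tool [ 0.0015 -0.0006  0.0365]
yaw 10.23 tilt z [-6.e-04  1.e-04 -1.e+00] F [-0.5  0.5 -3.7] w 0.28 q [-0.29  0.56 -0.22  0.79 -0.    1.1 ]
turn rz tool -0.004744584759972081
```

View pics/p3.png

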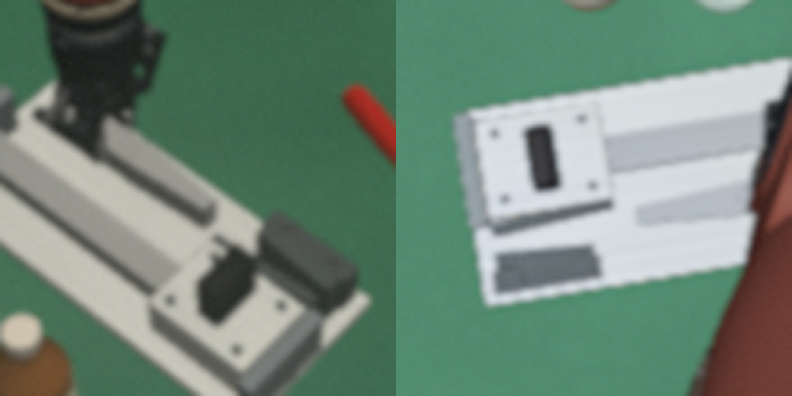

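The right pane shows the key's thin end at about (637,215), the jaw's near inner corner at (597,247) and the plate's outer edge corner at (612,207). I'll measure these against the planned gap mouth.

```bash
python3 - <<'E'
from h import *
ex=np.array([.9833,.1817]);ey=np.array([-.1817,.9833]);O=np.array([.6287,-.0232])
f=lambda P:np.round([(P[:2]-O)@ex*1000,(P[:2]-O)@ey*1000],1)
T=load("top3.npz");S=load("scene3.npz")
t=lambda x,y:(210+(x-396)/3.6-.36,140+y/3.6-.36); s=lambda x,y:(180+x/3.6-.36,130+y/3.6-.36)
print("tcp",f(np.array([.5845,-.099])))
for nm,p,h in(("tip",(637,215),.0795),("jaw corner",(597,247),.058),("plate corner",(612,207),.060),("grip",(543,157),.115)):
    print("top",nm,f(ray(T,*t(*p),h)))
for nm,p,h in(("tip top",(213,205),.0795),("jaw corner",(262,222),.058),("grip",(233,262),.115)):
    print("scene",nm,f(ray(S,*s(*p),h)))
for n,d in(("top",T),("scene",S)):
    W=world(d);x,y,z=W[...,0],W[...,1],W[...,2]
    q=(W[...,:2]-O);a=q@ex*1000;b=q@ey*1000;img=d["img"].astype(int)
    def strip(nm,m,h):
        vv,uu=np.nonzero(m);p=np.array([ray(d,u,v,h)[:2] for u,v in zip(uu,vv)])-O;A=p@ex*1000;B=p@ey*1000
        print(n,nm,"y range",B.min().round(1),B.max().round(1))
        for lo in range(int(B.min()),int(B.max()),15):
            c=A[(B>=lo)&(B<lo+15)]
            if len(c)>4:print("   y",lo,"x",c.min().round(1),c.max().round(1),"mid",((c.min()+c.max())/2).round(1))
    strip("key",(a<-35)&(a>-85)&(b>-30)&(b<75)&(z>.074)&(z<.085),.0795)
    strip("jaw",(a<-60)&(a>-115)&(b>70)&(b<185)&(z>.054)&(z<.063),.058)
    strip("grip",(abs(a)<40)&(b>95)&(b<135)&(z>.105)&(z<.122),.115)
    strip("carr",(a<45)&(a>-60)&(b>55)&(b<162)&(z>.059)&(z<.069),.065)
E
```

```text
tcp [-57.2 -66.5]
top tip [-56.   48.6]
top jaw corner [-75.   83.3]
top plate corner [-45.8  66.4]
top grip [ -2.3 113. ]
scene tip top [-56.1  51.1]
scene jaw corner [-80.6  82.5]
scene grip [ -8.1 114.5]
top key y range -30.1 46.9
   y -30 x -67.4 -43.9 mid -55.7
   y -15 x -67.5 -44.9 mid -56.2
   y 0 x -65.7 -45.8 mid -55.8
   y 15 x -64.8 -47.7 mid -56.3
   y 30 x -63.4 -48.7 mid -56.1
top jaw y range 81.2 168.4
   y 81 x -99.8 -72.3 mid -86.1
   y 96 x -100.3 -70.0 mid -85.2
   y 111 x -100.4 -70.5 mid -85.4
   y 126 x -100.4 -68.2 mid -84.3
   y 141 x -100.5 -67.2 mid -83.9
   y 156 x -99.6 -67.3 mid -83.4
top grip y range 101.1 124.6
   y 101 x -27.1 22.5 mid -2.3
   y 116 x -25.8 22.0 mid -1.9
top carr y range 63.1 161.9
   y 63 x -46.7 37.3 mid -4.7
   y 78 x -47.7 37.8 mid -5.0
   y 93 x -48.2 37.8 mid -5.2
   y 108 x -49.6 37.7 mid -6.0
   y 123 x -50.6 37.7 mid -6.4
   y 138 x -52.5 37.7 mid -7.4
   y 153 x -53.5 36.7 mid -8.4
scene key y range -30.2 52.4
   y -30 x -68.5 -41.8 mid -55.2
   y -15 x -67.3 -41.1 mid -54.2
   y 0 x -65.7 -44.6 mid -55.2
   y 15 x -65.3 -46.2 mid -55.8
   y 30 x -63.0 -45.5 mid -54.2
   y 45 x -63.4 -48.9 mid -56.1
scene jaw y range 83.0 171.6
   y 82 x -99.6 -69.1 mid -84.3
   y 97 x -99.1 -68.3 mid -83.7
   y 112 x -99.4 -66.5 mid -82.9
   y 127 x -98.9 -66.1 mid -82.5
   y 142 x -99.5 -65.3 mid -82.4
   y 157 x -98.7 -64.2 mid -81.5
scene grip y range 104.3 129.9
   y 104 x -23.9 26.0 mid 1.1
   y 119 x -24.3 27.2 mid 1.5
scene carr y range 65.4 163.1
   y 65 x -45.3 41.6 mid -1.8
   y 80 x -45.8 41.6 mid -2.1
   y 95 x -47.8 39.7 mid -4.1
   y 110 x -49.0 39.6 mid -4.7
   y 125 x -49.8 42.0 mid -3.9
   y 140 x -50.2 41.3 mid -4.5
   y 155 x -52.5 40.7 mid -5.9
```

To row units: 0.02 m / 0.75 = 0.0267, -0.0022 m / 0.75 = -0.0029, -0.004 rad / 1.5708 = -0.0025.

```bash
echo '0 -0.0029 0.0267 0 0 -0.0025 0 | 0 0 0.0133 0 0 0 0 | 0 0 0.008 0 0 0 0 | 0 0 0 0 0 0 0 | 0 0 0 0 0 0 0' > next.json && python3 inch.py next.json; python3 to.py .5836 -.0976 .037 10.5; echo '0.0133 0 0 0 0 0 0 | 0.0133 0 0 0 0 0 0 | 0.0133 0 0 0 0 0 0 | 0.0133 0 0 0 0 0 0 | 0.0133 0 0 0 0 0 0 | 0.0133 0 0 0 0 0 0 | 0.0133 0 0 0 0 0 0 | 0 0 0 0 0 0 0 | 0 0 0 0 0 0 0' > next.json && python3 inch.py next.json; python3 to.py .5663 -.0041 .036 10.5
```

```text
time_s: 17.1
eef_pos: [0.5828, -0.0995, 0.0378]
tcp_rot: [2.007, 2.416, 0.0]
ft_force: [0.1, 0.1, -4.5]
grip_width: 0.278
grip_force: 109.5
t 17.1 pos [ 0.5828 -0.0995  0.0378] tool [0.0017 0.0011 0.0008]
yaw 10.59 tilt z [ 6.e-04 -2.e-04 -1.e+00] F [ 0.1  0.1 -4.5] w 0.278 q [-0.29  0.6  -0.26  0.71  0.    1.09]
turn rz tool 0.0015262349105289452
time_s: 18.0
eef_pos: [0.5696, -0.0304, 0.0373]
tcp_rot: [2.006, 2.417, -0.0]
ft_force: [-0.2, 0.5, -4.6]
grip_width: 0.283
grip_force: 109.5
t 18.0 pos [ 0.5696 -0.0304  0.0373] tool [0.0265 0.0016 0.0013]
yaw 10.63 tilt z [ 1.e-04 -3.e-04 -1.e+00] F [-0.2  0.5 -4.6] w 0.283 q [-0.18  0.57 -0.32  0.68 -0.    1.2 ]
turn rz tool 0.0022717167984174225
```

To row units: 0.005 m / 0.75 = 0.0067, 0.004 m / 0.75 = 0.0053, 0.002 rad / 1.5708 = 0.0013.

```bash
echo '0.0067 0 0.0013 0 0 0.0013 0 | 0.0067 0 0 0 0 0 0 | 0.0067 0 0 0 0 0 0 | 0.0053 0 0 0 0 0 0 | 0 0 0 0 0 0 0 | 0 0 0 0 0 0 0' > next.json && python3 inch.py next.json; python3 to.py .5663 -.0041 .036 10.5
```

```text
time_s: 18.6
eef_pos: [0.5661, -0.0112, 0.0365]
tcp_rot: [-2.008, -2.415, -0.002]
ft_force: [0.1, 3.8, 2.2]
grip_width: 0.28
grip_force: 110.1
t 18.6 pos [ 0.5661 -0.0112  0.0365] tool [0.0069 0.0015 0.0005]
yaw 10.52 tilt z [ 3.0e-04  1.1e-03 -1.0e+00] F [0.1 3.8 2.2] w 0.28 q [-0.15  0.57 -0.33  0.67  0.    1.24]
turn rz tool 0.0004097305980965693
```

To row units: 0.002 m / 0.75 = 0.0027.

```bash
for i in 1; do echo '0.0027 0 0 0 0 0 0 | 0.0027 0 0 0 0 0 0 | 0.0027 0 0 0 0 0 0 | 0 0 0 0 0 0 0 | 0 0 0 0 0 0 0' > next.json && python3 inch.py next.json; done; python3 to.py .5663 -.0041 .036 10.5
```

```text
time_s: 19.1
eef_pos: [0.5652, -0.006, 0.0365]
tcp_rot: [2.009, 2.415, 0.0]
ft_force: [0.5, -2.2, 2.7]
grip_width: 0.278
grip_force: 110.3
t 19.1 pos [ 0.5652 -0.006   0.0365] tool [0.0017 0.0014 0.0005]
yaw 10.48 tilt z [ 4.e-04  0.e+00 -1.e+00] F [ 0.5 -2.2  2.7] w 0.278 q [-0.14  0.57 -0.33  0.67  0.    1.25]
turn rz tool -0.0003165307109260773
```

To row units: 0.002 m / 0.75 = 0.0027.

```bash
echo '0.0027 0 0 0 0 0 0 | 0.0027 0 0 0 0 0 0 | 0 0 0 0 0 0 0 | 0 0 0 0 0 0 0' > next.json && python3 inch.py next.json; echo '0.0027 0 0 0 0 0 0 | 0.0013 0 0 0 0 0 0 | 0 0 0 0 0 0 0 | 0 0 0 0 0 0 0' > next.json && python3 inch.py next.json; python3 to.py .5663 -.0041 .036 10.5
```

```text
time_s: 19.5
eef_pos: [0.5642, -0.0022, 0.0365]
tcp_rot: [2.009, 2.415, -0.0]
ft_force: [-0.2, -3.5, 5.2]
grip_width: 0.284
grip_force: 110.7
time_s: 19.9
eef_pos: [0.5636, 0.0004, 0.0365]
tcp_rot: [2.009, 2.414, -0.001]
ft_force: [-1.5, -5.8, 5.8]
grip_width: 0.28
grip_force: 110.8
t 19.9 pos [5.636e-01 4.000e-04 3.650e-02] tool [-0.0049  0.0019  0.0005]
yaw 10.47 tilt z [-2.e-04 -1.e-03 -1.e+00] F [-1.5 -5.8  5.8] w 0.28 q [-0.13  0.57 -0.34  0.67 -0.    1.26]
turn rz tool -0.000585767108084223
```

To row units: 0.002 m / 0.75 = 0.0027, 0.001 m / 0.75 = 0.0013.

```bash
echo '0.0027 0 0 0 0 0 0 | 0.0013 0 0 0 0 0 0 | 0 0 0 0 0 0 0 | 0 0 0 0 0 0 0' > next.json && python3 inch.py next.json; echo '0.0013 0 0 0 0 0 0 | 0.0013 0 0 0 0 0 0 | 0 0 0 0 0 0 0 | 0 0 0 0 0 0 0' > next.json && python3 inch.py next.json; python3 to.py .5663 -.0041 .036 10.5
```

```text
time_s: 20.3
eef_pos: [0.5631, 0.0025, 0.0365]
tcp_rot: [2.01, 2.413, -0.003]
ft_force: [-0.5, -10.6, 5.8]
grip_width: 0.278
grip_force: 110.8
time_s: 20.7
eef_pos: [0.5628, 0.0033, 0.0365]
tcp_rot: [2.01, 2.411, -0.006]
ft_force: [-0.5, -15.7, 4.4]
grip_width: 0.28
grip_force: 110.7
t 20.7 pos [0.5628 0.0033 0.0365] tool [-0.0079  0.0021  0.0005]
yaw 10.36 tilt z [-2.0e-04 -4.9e-03 -1.0e+00] F [ -0.5 -15.7   4.4] w 0.28 q [-0.12  0.56 -0.34  0.67 -0.    1.27]
turn rz tool -0.002442266017380401
```

The rows are not in the units I measure in: shifts go in shares of 0.75 m and turns go in shares of 90 degrees. I convert before sending: 0.001 m / 0.75 = 0.0013.

```bash
echo '0.0013 0 0 0 0 0 0 | 0.0013 0 0 0 0 0 0 | 0 0 0 0 0 0 0 | 0 0 0 0 0 0 0' > next.json && python3 inch.py next.json; python3 to.py .5663 -.0041 .036 10.5; echo '0 0 0 0 0 0 0.1 | 0 0 0 0 0 0 0.6 | 0 0 0 0 0 0 0.7 | 0 0 0 0 0 0 0.7 | 0 0 0 0 0 0 0.7' > next.json && python3 inch.py next.json; echo '0 0 -0.0267 0 0 0 0.7 | 0 0 -0.0533 0 0 0 0.7 | 0 0 -0.0533 0 0 0 0.7 | 0 0 -0.0533 0 0 0 0.7 | -0.0533 0 0 0 0 0 0.7 | -0.0533 0 0 0 0 0 0.7 | -0.0533 0 0 0 0 0 0.7 | -0.0533 -0.04 0 0 0 0 0.7 | -0.0533 -0.04 0 0 0 0 0.7 | 0 0 0 0 0 0 0.7' > next.json && python3 inch.py next.json; python3 - <<'E'
from plant import arm
from h import *
ex=np.array([.9833,.1817]);ey=np.array([-.1817,.9833]);O=np.array([.6287,-.0232])
a=[]
for n in("scene","top"):
    d=arm.get_image(n);np.savez(f"{n}4.npz",**d)
    W=world(d);z=W[...,2];q=W[...,:2]-O;A0=q@ex*1000;B0=q@ey*1000
    for nm,m,h in(("key",(A0<-38)&(A0>-78)&(B0>-10)&(B0<63)&(z>.03)&(z<.052),.042),("carr",(A0<45)&(A0>-40)&(B0>50)&(B0<162)&(z>.059)&(z<.069),.065)):
        vv,uu=np.nonzero(m);p=np.array([ray(d,u,v,h)[:2] for u,v in zip(uu,vv)])-O;A=p@ex*1000;B=p@ey*1000
        print(n,nm,"y",B.min().round(1),B.max().round(1),"x",A.min().round(1),A.max().round(1),"z",np.median(z[m]).round(4))
    o=(180,130) if n=="scene" else (210,140)
    a.append(cv2.resize(d["img"][o[1]:o[1]+110,o[0]:o[0]+110][:,:,::-1],None,fx=3.6,fy=3.6,interpolation=2))
cv2.imwrite("pics/p4.png",np.hstack(a))
E
```

```text
time_s: 21.1
eef_pos: [0.5627, 0.0036, 0.0365]
tcp_rot: [2.01, 2.408, -0.01]
ft_force: [-1.3, -24.7, 3.9]
grip_width: 0.282
grip_force: 110.4
t 21.1 pos [0.5627 0.0036 0.0365] tool [-0.0082  0.0021  0.0006]
yaw 10.3 tilt z [ 1.0e-04 -8.1e-03 -1.0e+00] F [ -1.3 -24.7   3.9] w 0.282 q [-0.12  0.56 -0.34  0.67 -0.01  1.27]
turn rz tool -0.0034701402101937617
time_s: 21.6
eef_pos: [0.5613, 0.0084, 0.0358]
tcp_rot: [-2.007, -2.414, 0.001]
ft_force: [-2.5, 1.0, -0.9]
grip_width: 0.698
grip_force: 1.2
time_s: 22.6
eef_pos: [0.5379, -0.2043, 0.1762]
tcp_rot: [2.015, 2.41, -0.002]
ft_force: [0.1, 0.8, 1.1]
grip_width: 0.699
grip_force: 0.0
scene key y 13.9 62.8 x -72.2 -39.5 z 0.0411
scene carr y 66.8 163.0 x -40.9 41.3 z 0.0643
top key y 12.7 62.6 x -72.7 -46.5 z 0.0415
top carr y 64.1 161.9 x -40.2 37.8 z 0.0646
```

View pics/p4.png

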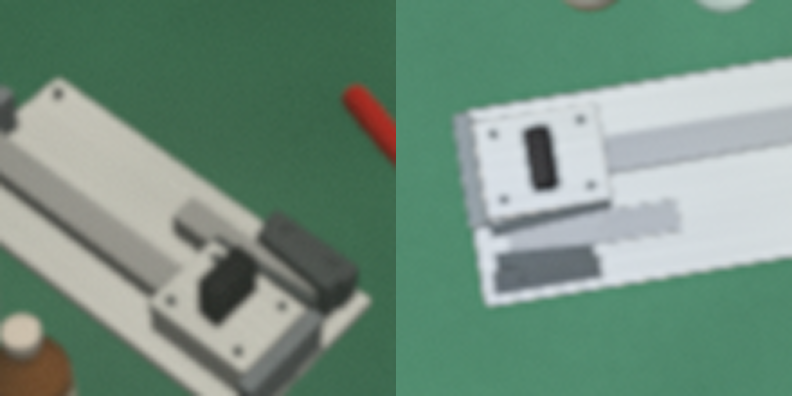

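The key sits flat in the gap between the plate and the jaw, with its tail at right-pane (680,215). That puts the thin end about 68 mm inside. The carriage has not moved from the left stop, and the gripper is clear.

```bash
python3 -c "
from plant import arm
print(arm.close_job())"
```

```text
the job is handed in; nothing more can be done
None
```

The carriage was run slowly to the right stop, then to the left stop and left there; the tapered key was pressed home to about 25 N with its thin end about 68 mm inside the mouth, let go, and the job handed in (no verdict was returned).

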